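# Check a tilt gauge on the levelled test stand

## Robot

A 6-joint arm with a two-finger parallel gripper is mounted at the origin on the work surface. World frame = base frame: x ahead of the robot, y to its left, z up, the work surface at z = 0. Lengths are in m, angles in rad, forces in N, time in s.
With the tool pointing down it reaches from about 0.35 to 0.875 m from the base axis. Payload 4.2 kg.
Tool frame: the origin (TCP) lies at the very end of the fingers, on their centre line; the grasp point (between the pads) lies 19 mm behind it; z points along the fingers, y is the direction in which the jaws open and shut (so a half turn about z gives the same grasp; the last joint's range is limited). The gripper opens to 87 mm and grips with 3 to 60 N. Pads are 19 mm wide; open, the fingers measure 117 mm over their backs; the gripper's body (75 mm by 190 mm) begins 51 mm behind the grasp point.
Start: joints at [1.388, 0.385, 0.008, 0, -1.194, -0.259], TCP at [0.267, 0.565, 0.223] pointing down, gripper open.
Joint ranges: [-3.14, 3.14], [-1.21, 2.06], [-1.07, 1.41], [-3.16, 2.05], [-2.99, -0.16], [-3.1, 3.1]. Speed limits (rad/s): [2.79, 2.79, 3.14, 3.14, 3.14, 3.14].

## Interface

Orientations are given as a 3x3 rotation matrix whose columns are the frame's x, y, z axes.
In Python, from cell import bot gives the robot as it stands. The module is installed in compiled form; this text tells all that it offers.
- The arm moves only by the tool arm_command, never from a script. Its argument "steps" is text: rows parted by semicolons, each of 7 numbers parted by spaces: the turn, a rotation vector about the tool's x, y, z in degrees, then the shift along the tool's x, y, z in mm, then the closure, from 0 (fully open) to 1 (shut). A call has exactly 8 rows; each row shifts and turns the commanded pose from where the row before left it, along the tool's axes as they then stand; what a row does not reach is not made up. A row lasts 1/10 s, in which the tool goes at most 50 mm and 8.59 degrees, less where a joint would pass 70% of its speed; a pose out of reach is approached as far as the arm can. A call is refused whole if a number of a shift passes 50 or a number of a turn 8.59, either way. A call with a gripper value outside its range is refused whole. The fingers move at their own pace and stop on an object; the grip force is fixed at half the most. Time passes only in rows, so rows that do not move let the fingers close, or fill a call up. It gives the time, the measured TCP pose, the force and the opening at its end, in the units of the state.
- bot.get_obs(): the state, without advancing time (a new reading comes with each control period).
- bot.read_camera(name): name is "scene" or "top"; returns a dict with "frame" (420x560x3 uint8, red, green, blue), "mtx" (3x3 intrinsics, pixels), "R" (3x3) and "t" (3): a world point X has camera coordinates R X + t. Camera axes: x right, y down, z forward; pixel columns grow to the right and rows downward; lengths in m; the calibration is good to about 2 mm. A picture is of the moment at which its call begins. There is no depth.
- bot.finish_job(): hands the job in, once; it reports no verdict.
The state is a dict: "time_s": time; "q": joint angles; "joint_velocities": joint speeds; "effort": joint torques, N m; "tool_pos": TCP position; "orientation": TCP orientation; "force": force on the tool from outside, world axes, zero at the start; "torque": the same for the moment, N m; "width": opening from 0.0 (shut) to 1.0 (fully open).
Only numpy, scipy, OpenCV 4.12 (cv2) and the standard library are available. Lean on these libraries where they do the work, as an engineer would, in place of code of your own. Each camera call takes 0.05 s, during which the arm holds its last target.

## Task

Before this angle gauge goes out with a crate it has to be checked: first turn the wing knob of the test stand until the stand's hinged platform sits level, then pick the gauge up by its top grip and set its foot on the rounded crown of the wooden stud block on the platform. Rock it there sideways until its swinging pointer comes to rest on the mark of its dial, and finish holding it still in the gripper like that, with its foot resting on the stud and the platform still level; do not let go. Leave the tape roll, wood offcut, jar and carton where they are.

Things in the scene. Friction and masses are not known exactly. Their poses are not given: they have to be found in the camera images.
- level_knob (a joint): wing knob of the test stand, turning about a vertical axis, range -1.9 to 1.9 rad, stiff enough to stay where it is left (about 0.06 N m). Starts between 0.8 and 1.4; the platform is level at 0. Positive is counter-clockwise seen from above, so it has to be turned clockwise. Each rad of the knob tilts the platform by 0.06 rad
- knob_grip (a point): centre of the wing of the knob: an upright dark steel bar 50 mm long (x axis of this point), 12 mm thick (y axis) and 32 mm high, on the knob's turning axis, 84 mm above the table; its top is 100 mm above the table. The platform's end below it never rises above 58 mm. It is at the -y end of the stand, 165 mm from the middle. Take the bar across its 12 mm thickness
- platform (a joint): tilt of the hinged platform in rad: 0 is level, positive when the end at the knob is high; the hinge runs along the stand's x axis under the middle of the platform. It starts between 0.048 and 0.084 and moves only with the knob. At level, the platform's far (+y) end is flush with the top of a fixed aluminium post (42 mm above the table) beside it
- stand: test stand fixed to the table: dark steel base plate 110 x 370 x 12 mm, origin at the centre of its underside, y axis along its length (knob at -y), x axis along the platform's hinge and the stud's crown. The aluminium platform is 100 mm wide (x), reaches 150 mm from the middle, and its top is 42 mm above the table when level
- stud: light wood stud offcut fixed to the middle of the platform, origin at the centre of its underside (on the platform's top), 80 mm along x, 100 mm along y, 60 mm high. Its top is a round crown of 36 mm radius about a line along x, 24 mm above its underside; on the +y side a low square shoulder 32 mm high reaches from the crown to 50 mm from the middle
- stud_crown (a point): highest line of the stud's crown, at the middle of its length: 60 mm above the stud's underside, 102 mm above the table; same axes as the stud
- gauge: loose angle gauge, 0.46 kg give or take 30%, standing upright on the table, 178 mm high. Origin at the centre of its foot's underside, z up the gauge, y along the foot, x out of the white dial face. Aluminium foot 44 (x) by 150 (y) by 14 mm; above it a dial plate 8 mm thick, up to 130 mm wide, to 140 mm up. The dial faces away from the robot at the start, give or take 0.4 rad
- gauge_grip (a point): centre of the gauge's top grip, 159 mm above the underside of its foot: a black block 22 mm thick (x), 44 mm wide (y), 38 mm high (z), its top 178 mm above the underside of the foot. Take it from above across the 22 mm
- pointer (a joint): angle of the swinging pendulum pointer on the gauge, rad, about the gauge's x axis. 0 when it lies along the gauge's own -z; positive when its tip is towards the gauge's +y. It always hangs plumb: a gauge rolled by -a about its x axis reads +a. It swings freely and settles in about 1 s
- mark (a joint): angle of the mark tab on the dial, same zero and direction as the pointer; it is somewhere between 0.2 and 0.38 rad and does not move
- pointer_tip (a point): tip of the pointer (a dark steel needle 5 mm wide with a round bob), 85 mm from its pivot; the pivot is on the dial face 122 mm above the underside of the foot
- mark_tip (a point): middle of the inner end of the mark, a small dark steel tab 12 mm wide and 10 mm long just beyond the pointer's tip circle, 85 mm from the same pivot. The pointer is on the mark when its tip meets the tab
- tape: cardboard tape roll lying flat, 96 mm across, 50 mm high; origin under its centre. Bystander
- offcut: wood offcut lying flat, 60 x 130 x 40 mm; origin under its centre. Bystander
- jar: white jar 64 mm across, 85 mm high; origin under its centre. Bystander
- carton: small cardboard carton, 90 x 130 x 60 mm; origin under its centre. Bystander
There are look-alikes about, which are no part of the job. Leave any pink look-alike of the gauge alone.

How it is judged:
By the outcome, as a careful person would: the job done as asked, in the order asked, and still so for the second after the job is handed in, while the arm keeps its last pose, push and grip.
It also fails if it takes over 66 s, if anything falls off the work surface, if the arm or the gripper's body presses on something with over 40 N, if the wrist force passes 120 N, or if a joint passes its speed limit or range.

## Working session

There is one attempt and no reset: what is moved stays moved. The work goes in short steps, Python scripts to look and compute and a tool call to move; the robot and the scene stay as the last step left them, time stands still between calls to the robot, and variables do not carry over. Pictures are saved under pics/ and viewed, and the job is handed in when it is done.

Besides the shell and the picture viewer there is one more tool, called after "Emit:" by a JSON object that holds its "api" and its "payload". arm_command: Moves the arm, as the interface text tells. Its arguments: {"type":"object","properties":{"steps":{"type":"string"}},"required":["steps"]}

```bash
mkdir -p pics
cat > h.py <<'E'
import numpy as np,cv2
from cell import bot
def shot(name,fn=None):
    c=bot.read_camera(name); 
    if fn: cv2.imwrite('pics/'+fn,cv2.cvtColor(c['frame'],cv2.COLOR_RGB2BGR))
    return c
def proj(c,X):
    X=np.atleast_2d(X);p=(c['R']@X.T).T+c['t'];p=p@c['mtx'].T;return p[:,:2]/p[:,2:]
def ray(c,u,v):
    d=c['R'].T@np.linalg.solve(c['mtx'],[u,v,1.]);o=-c['R'].T@c['t'];return o,d/np.linalg.norm(d)
def onz(c,u,v,z):
    o,d=ray(c,u,v);return o+d*(z-o[2])/d[2]
def tri(c1,p1,c2,p2):
    o1,d1=ray(c1,*p1);o2,d2=ray(c2,*p2)
    s=np.linalg.lstsq(np.c_[d1,-d2],o2-o1,rcond=None)[0]
    a=o1+s[0]*d1;b=o2+s[1]*d2;return (a+b)/2,np.linalg.norm(a-b)
E
python3 - <<'E'
from h import *
for n in('scene','top'):
    c=shot(n,n+'0.png');print(n,-c['R'].T@c['t'],c['mtx'][0,0]);print(c['R'])
o=bot.get_obs();print(o)
E
```

```text
scene [1.24138628 0.21534731 0.72895633] 414.5866931915327
[[-0.20615112  0.97844266 -0.01231576]
 [ 0.65885983  0.12948971 -0.7410372 ]
 [-0.72346765 -0.16088001 -0.67135102]]
top [0.45575234 0.06393927 1.41390309] 544.9613499067249
[[ 8.35208396e-03 -9.99963772e-01  1.64232080e-03]
 [-9.96941534e-01 -8.45444144e-03 -7.76923481e-02]
 [ 7.77034183e-02 -9.88404804e-04 -9.96976029e-01]]
{'time_s': 0.1, 'q': array([ 1.38754948e+00,  3.85415182e-01,  6.78775946e-03, -4.18248795e-04,
       -1.19401063e+00, -2.58602877e-01]), 'joint_velocities': array([ 5.02558871e-06, -1.17723780e-03,  2.38201765e-03,  8.75208810e-04,
       -2.79742337e-04,  6.03428369e-04]), 'effort': array([-3.14831377e-04, -3.91686881e+01,  1.87935823e+01,  4.23196033e+00,
        1.34638353e-02, -6.72672491e-05]), 'tool_pos': array([0.26701656, 0.56450147, 0.22162029]), 'orientation': array([[ 9.03896311e-01, -4.27751030e-01, -7.17997154e-04],
       [-4.27751622e-01, -9.03894641e-01, -1.73999089e-03],
       [ 9.52891151e-05,  1.87989579e-03, -9.99998228e-01]]), 'force': array([-0.15238954,  0.03384102, -0.05036504]), 'torque': array([ 0.01770383, -0.02835778, -0.08768481]), 'width': 1.002237086251998}
```

View pics/scene0.png

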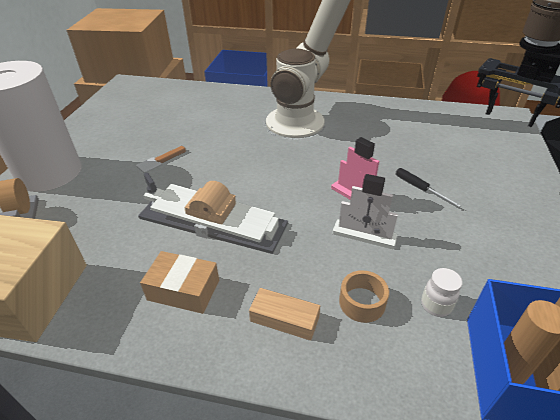

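View pics/top0.png

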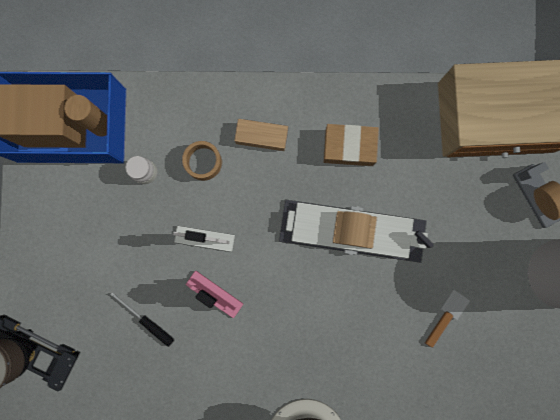

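The scene view shows the white gauge at about (367,212), with the pink look-alike behind it at (358,170). The stand runs from (145,215) to (280,235), and its knob is at (150,180). In the top view the gauge is at (204,238), pink at (214,294), the stand at (355,230) and the knob at (425,240). The white one fits, since the pink one is excluded. I'll enlarge crops to confirm.

Run:
```python
import cv2,numpy as np
s=cv2.imread('pics/scene0.png');t=cv2.imread('pics/top0.png')
a=cv2.resize(s[135:255,310:420],None,fx=4,fy=4,interpolation=cv2.INTER_CUBIC)
b=cv2.resize(t[215:265,165:245],(440,275),interpolation=cv2.INTER_CUBIC)
cv2.imwrite('pics/g.png',a);
c=cv2.resize(t[190:275,275:440],None,fx=4.8,fy=4.8,interpolation=cv2.INTER_CUBIC);cv2.imwrite('pics/st.png',c)
cv2.imwrite('pics/gt.png',cv2.resize(t[215:265,165:245],None,fx=8,fy=8,interpolation=cv2.INTER_CUBIC))
cv2.imwrite('pics/ss.png',cv2.resize(s[155:260,130:295],None,fx=4.8,fy=4.8,interpolation=cv2.INTER_CUBIC))
```

```text
(no output)
```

View pics/g.png

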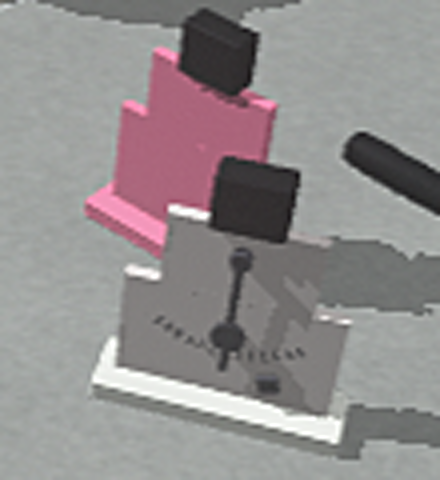

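View pics/st.png

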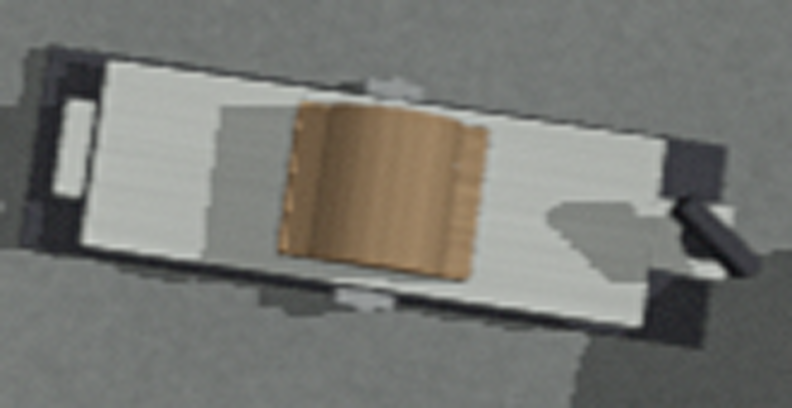

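View pics/gt.png

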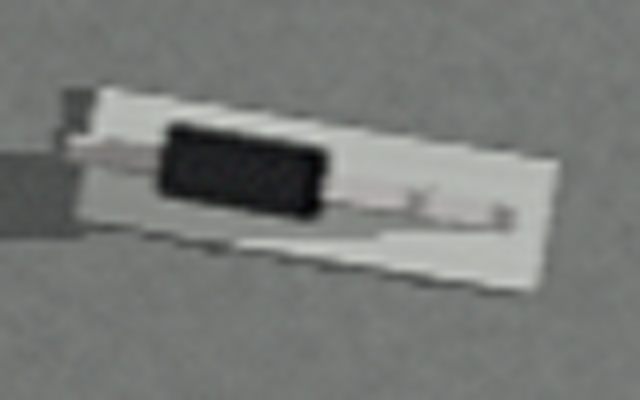

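View pics/ss.png

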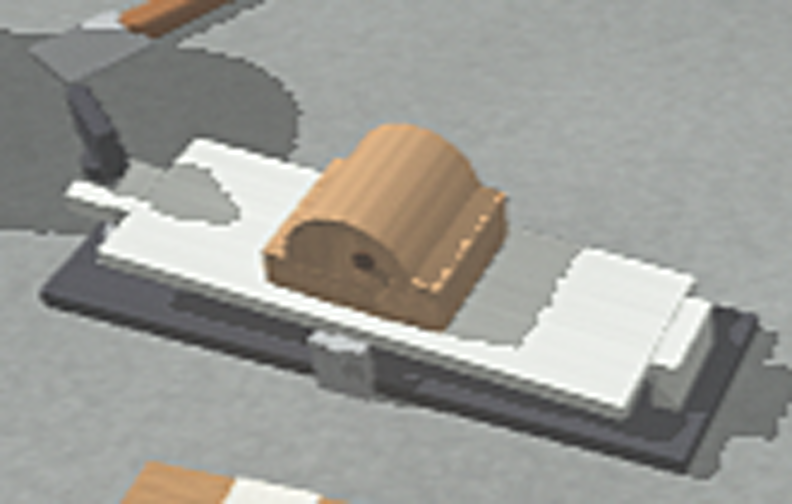

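The crop confirms the white gauge: its dial faces the camera and its mark tab is at about scene (377,231), right of the pointer, so positive. Next I'll measure poses.

```bash
cat > meas.py <<'E'
from h import *
c=shot('top');s=shot('scene')
f=lambda l,ox,oy,k:[(ox+x/k,oy+y/k) for x,y in l]
B=np.array([onz(c,u,v,.012) for u,v in f([(48,45),(25,248),(700,348),(728,145)],275,190,4.8)])
print('base',B[:,:2].round(4),'len',np.linalg.norm(B[0]-B[3]),np.linalg.norm(B[1]-B[2]),np.linalg.norm(B[0]-B[1]))
m=B.mean(0);yd=(B[0]-B[3]+B[1]-B[2]);yd/=np.linalg.norm(yd);yaw=np.arctan2(-yd[0],yd[1])
xd=np.array([yd[1],-yd[0],0]);print('stand',m,'yaw',yaw,'knob',m-0.165*yd)
W=np.array([onz(c,u,v,.1) for u,v in f([(676,203),(700,196),(762,268),(738,279)],275,190,4.8)]);print('wing',W.round(4),W.mean(0))
w=(W[2]+W[3]-W[0]-W[1]);print('wing ang rel stand x',np.arctan2(w@yd,w@xd),'world',np.arctan2(w[1],w[0]))
F=np.array([onz(c,u,v,.014) for u,v in f([(100,88),(560,160),(540,292),(78,215)],165,215,8)]);print('foot',F.round(4),F.mean(0),np.linalg.norm(F[0]-F[1]),np.linalg.norm(F[1]-F[2]))
g=F[0]+F[3]-F[1]-F[2];print('gauge yaw',np.arctan2(-g[0],g[1]))
G=np.array([onz(c,u,v,.178) for u,v in f([(170,122),(328,150),(320,218),(160,190)],165,215,8)]);print('grip top',G.round(4),G.mean(0),np.linalg.norm(G[0]-G[1]))
g=G[0]+G[3]-G[1]-G[2];print('grip yaw',np.arctan2(-g[0],g[1]))
E
python3 meas.py
python3 - <<'E'
import sys
sys.path.insert(0,'.')
from h import *
c=shot('top')
hsv=cv2.cvtColor(c['frame'],cv2.COLOR_RGB2HSV)
def rect(mask,box,z,name):
    u0,v0,u1,v1=box;m=np.zeros_like(mask);m[v0:v1,u0:u1]=mask[v0:v1,u0:u1]
    cs,_=cv2.findContours(m,cv2.RETR_EXTERNAL,cv2.CHAIN_APPROX_NONE);k=max(cs,key=cv2.contourArea)
    r=cv2.minAreaRect(k);p=np.array([onz(c,*q,z) for q in cv2.boxPoints(r)]);print(name,r,p.mean(0).round(4),[np.linalg.norm(p[i]-p[i-1]).round(4) for i in(0,1)])
dark=(hsv[...,2]<60).astype(np.uint8)
rect(dark,(180,225,212,250),.178,'grip')
rect(dark,(410,225,438,252),.1,'wing')
E
```

```text
base [[ 0.6044  0.0554]
 [ 0.495   0.0668]
 [ 0.4447 -0.2941]
 [ 0.5535 -0.3104]] len 0.3693467993770029 0.3644695913845674 0.10996777105198456
stand [ 0.5244094  -0.12058376  0.012     ] yaw -0.13839931299159997 knob [ 0.50164635 -0.28400605  0.012     ]
wing [[ 0.5179 -0.2604  0.1   ]
 [ 0.5215 -0.2725  0.1   ]
 [ 0.4856 -0.3032  0.1   ]
 [ 0.48   -0.2911  0.1   ]] [ 0.50128588 -0.28182814  0.1       ]
wing ang rel stand x -2.3090277793818825 world -2.4474270923734824
foot [[0.533  0.3313 0.014 ]
 [0.5111 0.1831 0.014 ]
 [0.4688 0.1889 0.014 ]
 [0.4922 0.3374 0.014 ]] [0.50126675 0.26016902 0.014     ] 0.14979775081704644 0.042729779186657844
gauge yaw -0.15149536219241827
grip top [[0.5145 0.2799 0.178 ]
 [0.5069 0.2349 0.178 ]
 [0.4876 0.2368 0.178 ]
 [0.4952 0.2823 0.178 ]] [0.50104643 0.25850145 0.178     ] 0.04558554021045283
grip yaw -0.1655630444583171
grip ((194.81082153320312, 236.1351318359375), (20.056676864624023, 8.548747062683105), 9.462321281433105) [0.5013 0.2602 0.178 ] [np.float64(0.0455), np.float64(0.0193)]
wing ((421.19635009765625, 240.1670684814453), (21.03864097595215, 7.358586311340332), 57.094757080078125) [ 0.4991 -0.2731  0.1   ] [np.float64(0.0502), np.float64(0.0179)]
```

Emit:
{"api": "arm_command", "payload": {"steps": "0 0 7.2 0 0 -10 0;0 0 7.2 0 0 -10 0;0 0 7.2 0 0 -10 0;0 0 7.2 0 0 -10 0;0 0 7.2 0 0 -10 0;0 0 7.2 0 0 -10 0;0 0 7.2 0 0 -10 0;0 0 7.2 0 0 -10 0"}}

```text
time_s: 1.05
tool_pos: [0.2671, 0.5649, 0.3027]
orientation: [[0.118, -0.993, -0.0], [-0.993, -0.118, -0.0], [0.0, 0.0, -1.0]]
force: [-0.8, -0.2, -0.3]
width: 1.0
```

Emit:
{"api": "arm_command", "payload": {"steps": "0 0 7.2 0 0 0 0;0 0 7.2 0 0 0 0;0 0 7.2 0 0 0 0;0 0 7.2 0 0 0 0;0 0 7.2 0 0 0 0;0 0 7.2 0 0 0 0;0 0 7.2 0 0 0 0;0 0 7.2 0 0 0 0"}}

```text
time_s: 1.85
tool_pos: [0.2671, 0.5649, 0.3023]
orientation: [[-0.775, -0.632, -0.0], [-0.632, 0.775, -0.0], [0.0, -0.0, -1.0]]
force: [0.8, 0.2, -0.0]
width: 1.003
```

```bash
cat > to.py <<'E'
from h import *
import sys
def go(x,y,z,psi=None):
    o=bot.get_obs();R=o['orientation'];p=o['tool_pos']
    d=R.T@(np.array([x,y,z])-p)*1000
    a=np.arctan2(R[1,1],R[0,1])
    print('t',o['time_s'],'pos',p.round(4),'psi',a.round(4),'shift tool mm',d.round(1),'tilt',R[:,2].round(4),'w',round(o['width'],3),'F',o['force'].round(1))
    if psi is not None: print('toolz deg',np.degrees(-((psi-a+np.pi/2)%np.pi-np.pi/2)).round(2))
go(*map(float,sys.argv[1:]))
E
python3 to.py 0.501 -0.283 0.30 2.265
```

```text
t 1.85 pos [0.2671 0.5649 0.3023] psi 2.2548 shift tool mm [ 354.5 -805.     2.6] tilt [-3.e-04 -4.e-04 -1.e+00] w 1.003 F [ 0.8  0.2 -0. ]
toolz deg -0.59
```

Emit:
{"api": "arm_command", "payload": {"steps": "0 0 0 15 -34 0 0;0 0 0 15 -34 0 0;0 0 0 15 -34 0 0;0 0 0 15 -34 0 0;0 0 0 15 -34 0 0;0 0 0 15 -34 0 0;0 0 0 15 -34 0 0;0 0 0 15 -34 0 0"}}

```text
time_s: 2.65
tool_pos: [0.3476, 0.2772, 0.3026]
orientation: [[-0.772, -0.636, 0.0], [-0.636, 0.772, 0.0], [-0.0, 0.0, -1.0]]
force: [0.6, -0.4, -0.1]
width: 0.998
```

Emit:
{"api": "arm_command", "payload": {"steps": "0 0 0 15 -34 0 0;0 0 0 15 -34 0 0;0 0 0 15 -34 0 0;0 0 0 15 -34 0 0;0 0 0 15 -34 0 0;0 0 0 15 -34 0 0;0 0 0 15 -34 0 0;0 0 0 15 -34 0 0"}}

```text
time_s: 3.45
tool_pos: [0.4279, -0.009, 0.3028]
orientation: [[-0.772, -0.636, 0.001], [-0.636, 0.772, 0.0], [-0.001, -0.0, -1.0]]
force: [1.2, 0.7, 0.5]
width: 0.996
```

Emit:
{"api": "arm_command", "payload": {"steps": "0 0 0 15 -34 0 0;0 0 0 15 -34 0 0;0 0 0 15 -34 0 0;0 0 0 15 -34 0 0;0 0 0 15 -34 0 0;0 0 0 15 -34 0 0;0 0 0 15 -34 0 0;0 0 0 15 -34 0 0"}}

```text
time_s: 4.25
tool_pos: [0.5084, -0.2953, 0.3024]
orientation: [[-0.772, -0.636, -0.0], [-0.636, 0.772, 0.0], [-0.0, 0.0, -1.0]]
force: [0.7, -0.6, -0.1]
width: 1.001
```

```bash
python3 to.py 0.501 -0.283 0.072 2.265
```

```text
t 4.25 pos [ 0.5084 -0.2953  0.3024] psi 2.2598 shift tool mm [ -2.1  14.1 230.4] tilt [-1.e-04  2.e-04 -1.e+00] w 1.001 F [ 0.7 -0.6 -0.1]
toolz deg -0.3
```

Emit:
{"api": "arm_command", "payload": {"steps": "0 0 0 -1 5 25 0.3;0 0 0 -1 5 25 0.3;0 0 0 0 4 25 0.3;0 0 0 0 0 25 0.3;0 0 0 0 0 25 0.3;0 0 0 0 0 25 0.3;0 0 0 0 0 25 0.3;0 0 0 0 0 15 0.3"}}

```text
time_s: 5.05
tool_pos: [0.4998, -0.2812, 0.1104]
orientation: [[-0.772, -0.636, -0.003], [-0.636, 0.772, 0.001], [0.002, 0.003, -1.0]]
force: [-0.3, -0.4, 0.6]
width: 0.7
```

```bash
python3 to.py 0.501 -0.283 0.070 2.265
python3 - <<'E'
from h import *
t=shot('top');s=shot('scene')
a=cv2.resize(t['frame'][180:290,360:480],None,fx=5,fy=5,interpolation=2)
b=cv2.resize(s['frame'][110:240,100:220],(508,550),interpolation=2)
cv2.imwrite('pics/k1.png',cv2.cvtColor(cv2.resize(np.hstack([a[:550],b]) if 0 else np.hstack([cv2.resize(a,(400,367)),cv2.resize(b,(400,433))[:367]]),None,fx=1,fy=1),cv2.COLOR_RGB2BGR))
E
```

```text
t 5.05 pos [ 0.4998 -0.2812  0.1104] psi 2.2596 shift tool mm [ 0.1 -2.3 40.4] tilt [-0.003   0.0012 -1.    ] w 0.7 F [-0.3 -0.4  0.6]
toolz deg -0.31
```

View pics/k1.png

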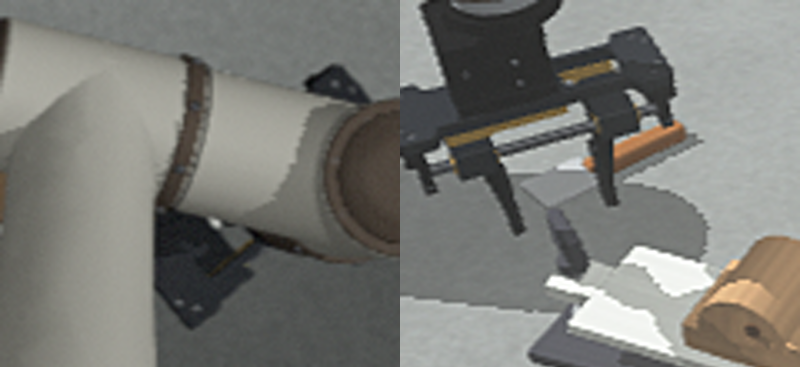

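The fingers straddle the wing bar, which is at about (560,225) in the right crop, so I'll descend and close.

Emit:
{"api": "arm_command", "payload": {"steps": "0 0 0 0 -2 10 0.3;0 0 0 0 0 10 0.3;0 0 0 0 0 10 0.3;0 0 0 0 0 10 0.3;0 0 0 0 0 0 0.5;0 0 0 0 0 0 0.7;0 0 0 0 0 0 1;0 0 0 0 0 0 1"}}

```text
time_s: 5.95
tool_pos: [0.5026, -0.2833, 0.0731]
orientation: [[-0.772, -0.636, 0.001], [-0.636, 0.772, -0.0], [-0.001, -0.001, -1.0]]
force: [-0.1, -0.5, 0.9]
width: 0.419
```

Emit:
{"api": "arm_command", "payload": {"steps": "0 0 0 0 0 0 1;0 0 0 0 0 0 1;0 0 0 0 0 0 1;0 0 0 0 0 0 1;0 0 0 0 0 0 1;0 0 0 0 0 0 1;0 0 0 0 0 0 1;0 0 0 0 0 0 1"}}

```text
time_s: 6.75
tool_pos: [0.502, -0.2827, 0.0727]
orientation: [[-0.772, -0.636, -0.0], [-0.636, 0.772, 0.001], [-0.0, 0.001, -1.0]]
force: [-2.0, 5.2, 3.8]
width: 0.131
```

```bash
python3 to.py 0.501 -0.283 0.070 1.432
```

```text
t 6.75 pos [ 0.502  -0.2827  0.0727] psi 2.2599 shift tool mm [0.9 0.4 2.7] tilt [-4.e-04  6.e-04 -1.e+00] w 0.131 F [-2.   5.2  3.8]
toolz deg 47.44
```

Emit:
{"api": "arm_command", "payload": {"steps": "0 0 6 0 0 0 1;0 0 6 0 0 0 1;0 0 6 0 0 0 1;0 0 6 0 0 0 1;0 0 6 0 0 0 1;0 0 6 0 0 0 1;0 0 6 0 0 0 1;0 0 5 0 0 0 1"}}

```text
time_s: 7.55
tool_pos: [0.5018, -0.2818, 0.0727]
orientation: [[-0.991, 0.134, -0.001], [0.134, 0.991, 0.002], [0.001, 0.002, -1.0]]
force: [-1.5, 8.8, 5.4]
width: 0.134
```

```bash
python3 to.py 0.501 -0.283 0.070 1.432
python3 - <<'E'
from h import *
s=shot('scene','s2.png');t=shot('top')
cv2.imwrite('pics/k2.png',cv2.cvtColor(cv2.resize(s['frame'][155:260,130:295],None,fx=4.8,fy=4.8,interpolation=2),cv2.COLOR_RGB2BGR))
cv2.imwrite('pics/k2t.png',cv2.cvtColor(cv2.resize(t['frame'][190:275,275:440],None,fx=4.8,fy=4.8,interpolation=2),cv2.COLOR_RGB2BGR))
E
```

```text
t 7.55 pos [ 0.5018 -0.2818  0.0727] psi 1.436 shift tool mm [ 0.6 -1.3  2.7] tilt [-0.0011  0.0018 -1.    ] w 0.134 F [-1.5  8.8  5.4]
toolz deg 0.23
```

View pics/k2.png

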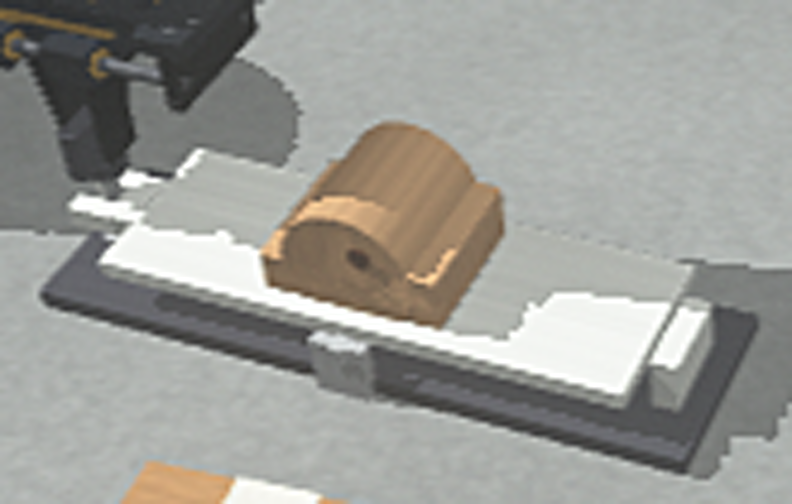

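View pics/k2t.png

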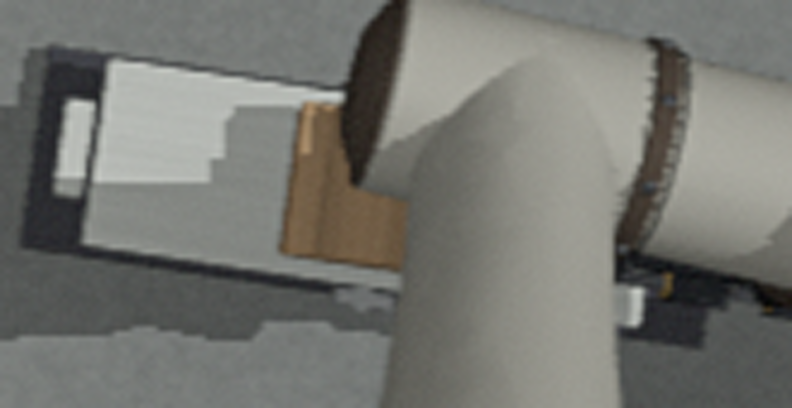

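The post (655–710, 305–400) and the platform end look almost flush. I'll refine the stand yaw by fitting edges in the unobstructed first top image.

Run:
```python
from h import *
c=shot('top');g=cv2.cvtColor(cv2.imread('pics/top0.png'),cv2.COLOR_BGR2GRAY)
big=cv2.resize(g,None,fx=4,fy=4,interpolation=cv2.INTER_CUBIC)
lsd=cv2.createLineSegmentDetector();L=lsd.detect(big)[0][:,0]/4-0.375
for x0,y0,x1,y1 in L:
    if min(x0,x1)<280 or max(x0,x1)>432 or min(y0,y1)<195 or max(y0,y1)>268: continue
    n=np.hypot(x1-x0,y1-y0)
    if n<11: continue
    for z in(.042,):
        a,b=onz(c,x0,y0,z),onz(c,x1,y1,z)
        d=a-b; d=d if abs(d[1])>abs(d[0]) else np.array([d[1],-d[0],0]) 
        if d[1]<0:d=-d
        if abs(np.arctan2(-d[0],d[1])+.14)<.12:print(round(n,1),np.round([x0,y0,x1,y1],1),'yaw',np.arctan2(-d[0],d[1]).round(4))
```

```text
55.2 [352.2 209.8 297.5 202.1] yaw -0.1331
52.7 [292.1 240.7 344.2 248.4] yaw -0.1376
64.7 [343.7 248.2 407.6 257.9] yaw -0.142
23.3 [396.9 216.3 373.8 213.1] yaw -0.1292
14.1 [373.8 212.9 359.8 211.1] yaw -0.1202
18.4 [291.3 229.8 294.1 211.6] yaw -0.1428
15.4 [409.7 245.3 424.9 248.1] yaw -0.1743
38.6 [297.2 201.8 291.5 240. ] yaw -0.1415
19.3 [288.4 210.2 285.5 229.3] yaw -0.1412
12.5 [411.7 230.8 413.4 218.5] yaw -0.1458
15.7 [338.5 210.7 354.2 211.4] yaw -0.0402
17.2 [298.8 244.2 281.7 242.2] yaw -0.1081
23.3 [343.6 242.9 366.6 246.5] yaw -0.1485
34.5 [310.4 202.2 344.5 207.3] yaw -0.1403
12.5 [360.7 247.9 348.3 246.1] yaw -0.143
17.1 [354.1 211.5 371.  214.5] yaw -0.1704
14.4 [328.8 249.  314.5 247.1] yaw -0.1239
14.6 [411.3 217.3 425.7 220. ] yaw -0.1767
13.9 [380.9 256.8 367.2 255.2] yaw -0.106
14.3 [287.9 199.5 302.  201. ] yaw -0.1018
14.4 [314.5 246.5 300.3 244.3] yaw -0.1491
14.2 [343.  250.7 328.9 248.6] yaw -0.1378
16.8 [420.8 262.4 404.2 259.8] yaw -0.1474
```

Emit:
{"api": "arm_command", "payload": {"steps": "0 0 0.3 0 0 0 1;0 0 0 0 0 0 1;0 0 0 0 0 0 0.6;0 0 0 0 0 0 0.3;0 0 0 0 0 0 0.3;0 0 0 0 0 -15 0.3;0 0 0 0 0 -20 0.3;0 0 0 0 0 -30 0.3"}}

```text
time_s: 8.5
tool_pos: [0.5011, -0.2833, 0.1365]
orientation: [[-0.991, 0.137, -0.004], [0.137, 0.991, 0.001], [0.004, 0.0, -1.0]]
force: [-0.5, -0.1, -0.4]
width: 0.599
```

Emit:
{"api": "arm_command", "payload": {"steps": "0 0 0 0 0 -30 0;0 0 0 0 0 -30 0;0 0 0 0 0 -30 0;0 0 0 0 0 -30 0;0 0 0 0 0 -30 0;0 0 0 0 0 -30 0;0 0 0 0 30 0 0;0 0 0 0 40 0 0"}}

```text
time_s: 9.3
tool_pos: [0.512, -0.2147, 0.3184]
orientation: [[-0.99, 0.14, 0.002], [0.14, 0.99, -0.001], [-0.003, -0.0, -1.0]]
force: [-0.3, 0.2, -0.6]
width: 1.0
```

```bash
python3 to.py 0.501 0.260 0.33 -0.152
```

```text
t 9.3 pos [ 0.512  -0.2147  0.3184] psi 1.4306 shift tool mm [ 77.2 468.5 -12. ] tilt [ 2.5e-03 -8.0e-04 -1.0e+00] w 1.0 F [-0.3  0.2 -0.6]
toolz deg -89.33
```

Emit:
{"api": "arm_command", "payload": {"steps": "0 0 -8 0 0 0 0;0 0 -8 0 0 0 0;0 0 -8 0 0 0 0;0 0 -8 0 0 0 0;0 0 -8 0 0 0 0;0 0 -8 0 0 0 0;0 0 -8 0 0 0 0;0 0 -8 0 0 0 0"}}

```text
time_s: 10.1
tool_pos: [0.5117, -0.2143, 0.3173]
orientation: [[-0.552, -0.834, 0.0], [-0.834, 0.552, -0.0], [0.0, -0.0, -1.0]]
force: [0.2, 0.4, 0.6]
width: 0.999
```

Emit:
{"api": "arm_command", "payload": {"steps": "0 0 -8 0 0 0 0;0 0 -8 0 0 0 0;0 0 -8 0 0 0 0;0 0 -1.3 0 0 0 0;0 0 0 30 0 0 0;0 0 0 40 0 0 0;0 0 0 40 0 0 0;0 0 0 40 0 0 0"}}

```text
time_s: 10.9
tool_pos: [0.4891, -0.3638, 0.3176]
orientation: [[-0.15, -0.989, 0.0], [-0.989, 0.15, -0.0], [0.0, -0.0, -1.0]]
force: [0.0, 0.3, -0.9]
width: 0.997
```

```bash
python3 to.py 0.501 0.260 0.30 -0.152
```

```text
t 10.9 pos [ 0.4891 -0.3638  0.3176] psi 2.9907 shift tool mm [-618.5   82.1   17.3] tilt [ 2.e-04 -4.e-04 -1.e+00] w 0.997 F [ 0.   0.3 -0.9]
toolz deg 0.06
```

Emit:
{"api": "arm_command", "payload": {"steps": "0 0 0 -38 5 0 0;0 0 0 -39 5 0 0;0 0 0 -39 5 0 0;0 0 0 -39 5 0 0;0 0 0 -39 5 0 0;0 0 0 -39 5 0 0;0 0 0 -39 5 0 0;0 0 0 -39 5 0 0"}}

```text
time_s: 11.7
tool_pos: [0.4959, -0.0474, 0.3177]
orientation: [[-0.151, -0.989, 0.001], [-0.989, 0.151, -0.0], [0.0, -0.001, -1.0]]
force: [0.8, -0.1, 0.7]
width: 1.002
```

Emit:
{"api": "arm_command", "payload": {"steps": "0 0 0 -39 5 0 0;0 0 0 -39 5 0 0;0 0 0 -39 5 0 0;0 0 0 -39 5 0 0;0 0 0 -39 5 0 0.2;0 0 0 -39 5 0 0.2;0 0 0 -39 5 0 0.2;0 0 0 -35 7 0 0.2"}}

```text
time_s: 12.5
tool_pos: [0.5001, 0.2638, 0.3174]
orientation: [[-0.151, -0.989, 0.0], [-0.989, 0.151, -0.0], [0.0, -0.0, -1.0]]
force: [0.0, 0.1, -0.7]
width: 0.816
```

```bash
python3 to.py 0.501 0.260 0.140 -0.152
python3 - <<'E'
from h import *
s=shot('scene','s3.png');t=shot('top','t3.png')
cv2.imwrite('pics/k3.png',cv2.cvtColor(cv2.resize(s['frame'][155:260,130:295],None,fx=4.8,fy=4.8,interpolation=2),cv2.COLOR_RGB2BGR))
cv2.imwrite('pics/k3t.png',cv2.cvtColor(cv2.resize(t['frame'][190:275,275:440],None,fx=4.8,fy=4.8,interpolation=2),cv2.COLOR_RGB2BGR))
E
```

```text
t 12.5 pos [0.5001 0.2638 0.3174] psi 2.9905 shift tool mm [  3.6  -1.3 177.4] tilt [ 4.e-04 -1.e-04 -1.e+00] w 0.816 F [ 0.   0.1 -0.7]
toolz deg 0.05
```

View pics/k3.png

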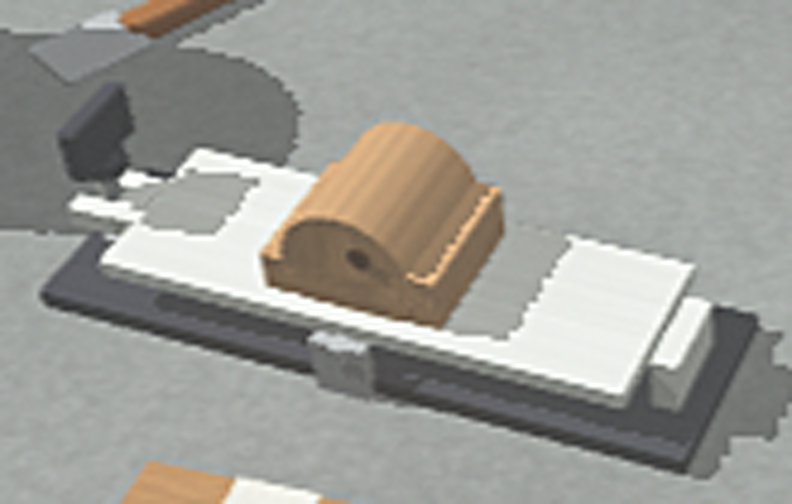

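View pics/k3t.png

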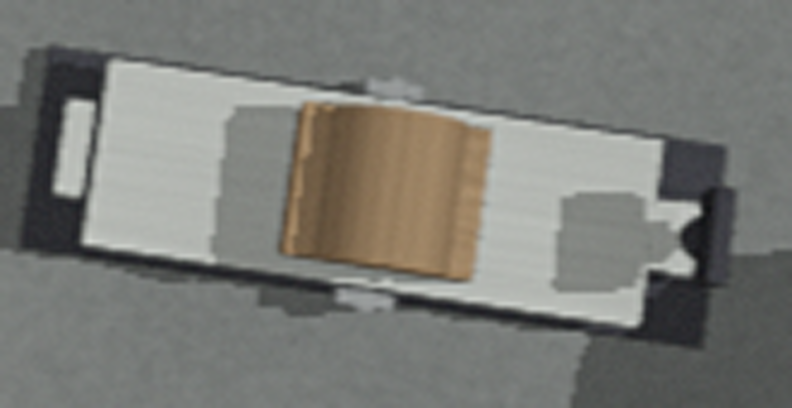

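View pics/s3.png

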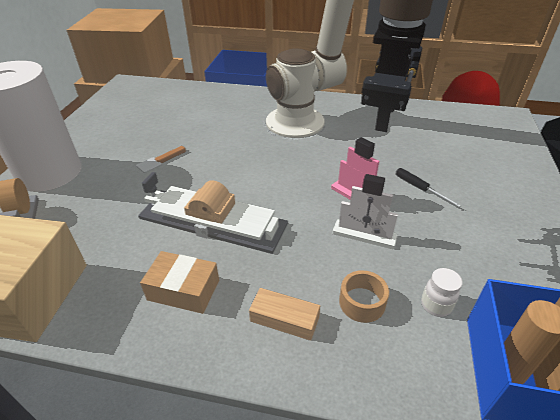

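Run:
```python
from h import *
c=shot('top');s=shot('scene')
f=lambda x,y,ox,oy:((x+.5)/4.8-.5+ox,(y+.5)/4.8-.5+oy)
pts={'Pfar_front':((107,60),(632,393)),'x':None}
T=lambda p:f(*p,275,190);S=lambda p:f(*p,130,155)
for n,a,b in[('far +x',(107,60),(632,394)),('far -x',(82,245),(694,264)),('near +x',(664,140),(101,262)),('near -x',(641,326),(201,150)),('post +x',(70,99),(657,362)),('post -x',(55,194),(687,298))]:
    X,e=tri(c,T(a),s,S(b));print(n,X.round(4),'gap',round(e,4))
g=cv2.cvtColor(c['frame'],cv2.COLOR_RGB2GRAY)
big=cv2.resize(g,None,fx=4,fy=4,interpolation=cv2.INTER_CUBIC)
for x0,y0,x1,y1 in cv2.createLineSegmentDetector().detect(big)[0][:,0]/4-.375:
    if min(x0,x1)>416 and max(x0,x1)<432 and min(y0,y1)>224 and max(y0,y1)<254:
        d=onz(c,x0,y0,.1)-onz(c,x1,y1,.1);d*=np.sign(d[0]);print(np.round([x0,y0,x1,y1],1),np.linalg.norm(d).round(4),np.arctan2(d[1],d[0]).round(3))
```

```text
far +x [0.5945 0.027  0.0388] gap 0.0035
far -x [0.4971 0.038  0.0391] gap 0.0002
near +x [ 0.5545 -0.2675  0.0383] gap 0.0026
near -x [ 0.4564 -0.2538  0.038 ] gap 0.004
post +x [0.5745 0.0409 0.0438] gap 0.0081
post -x [0.5249 0.0466 0.0421] gap 0.0116
[420.7 234.2 420.5 230.7] 0.0084 0.044
[419.1 246.9 419.5 243.7] 0.0077 -0.122
[419.9 230.6 419.  233.2] 0.0065 -0.338
[418.7 230.7 418.  232.5] 0.0049 -0.354
[417.5 245.8 419.3 248. ] 0.0068 0.702
[416.1 240.5 416.4 238.1] 0.0057 -0.148
[423.5 228.3 428.2 228.6] 0.0113 1.505
[428.1 229.1 426.6 242. ] 0.0315 -0.125
[425.7 249.7 422.3 249.4] 0.0083 1.486
[424.6 225.7 425.5 227.8] 0.0056 0.403
[420.3 230.  423.5 228.1] 0.0089 -1.043
[423.6 232.2 423.1 235.1] 0.0072 -0.164
[423.1 238.6 421.7 247.3] 0.0213 -0.171
[423.  236.  422.8 238.5] 0.006 -0.077
```

The knob bar reads about -0.14 rad world, parallel to the stand. The platform's far and near corners triangulate to 39.0 and 38.2 mm, so it's level within noise. Next I'll descend on the gauge and measure the mark.

```bash
cat > dial.py <<'E'
from h import *
def dial(s,uv,o,R,off=.005):
    # gauge frame coords of pixel on the dial face
    p,d=ray(s,*uv);n=R[:,0];q=p+d*((off-n@(p-o))/(n@d));return R.T@(q-o)
def blobs(s,o,R,th=75,show=None):
    # rectify dial face: y -70..70, z 15..140 -> 4 px/mm
    k=5;W,H=int(140*k),int(130*k)
    cor=np.array([[.005,-.07,.14],[.005,.07,.14],[.005,.07,.01],[.005,-.07,.01]])
    src=proj(s,(R@cor.T).T+o).astype(np.float32);dst=np.float32([[0,0],[W,0],[W,H],[0,H]])
    M=cv2.getPerspectiveTransform(src,dst);im=cv2.warpPerspective(s['frame'],M,(W,H),flags=cv2.INTER_CUBIC)
    if show: cv2.imwrite('pics/'+show,cv2.cvtColor(im,cv2.COLOR_RGB2BGR))
    return im,k
def ang(y,z):return np.arctan2(y,.122-z),np.hypot(y,.122-z)
E
python3 - <<'E'
from dial import *
s=shot('scene');a=-.152
R=np.array([[np.cos(a),-np.sin(a),0],[np.sin(a),np.cos(a),0],[0,0,1]]);o=np.array([.501,.260,0])
blobs(s,o,R,show='dial0.png')
E
```

```text
(no output)
```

View pics/dial0.png

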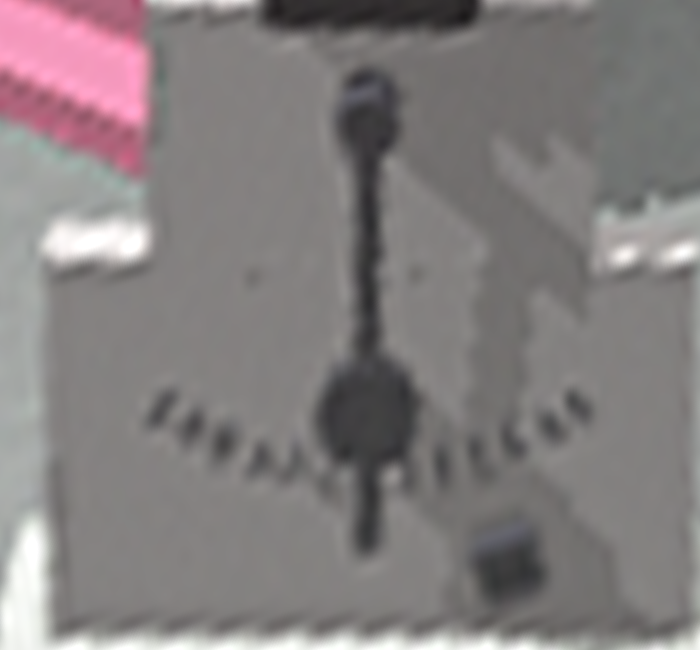

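Emit:
{"api": "arm_command", "payload": {"steps": "0 0 0 3 -1 20 0.3;0 0 0 0 0 25 0.3;0 0 0 0 0 25 0.3;0 0 0 0 0 25 0.3;0 0 0 0 0 25 0.3;0 0 0 0 0 0 0.3;0 0 0 0 0 0 0.3;0 0 0 0 0 0 0.3"}}

```text
time_s: 13.55
tool_pos: [0.5016, 0.2591, 0.1995]
orientation: [[-0.149, -0.989, 0.003], [-0.989, 0.149, 0.002], [-0.002, -0.003, -1.0]]
force: [-0.1, -0.2, 0.2]
width: 0.704
```

```bash
python3 to.py 0.501 0.260 0.140 -0.152
python3 - <<'E'
from h import *
s=shot('scene');t=shot('top')
cv2.imwrite('pics/k4.png',cv2.cvtColor(cv2.resize(s['frame'][110:250,310:430],None,fx=4,fy=4,interpolation=2),cv2.COLOR_RGB2BGR))
cv2.imwrite('pics/k4t.png',cv2.cvtColor(cv2.resize(t['frame'][190:275,145:275],None,fx=4.8,fy=4.8,interpolation=2),cv2.COLOR_RGB2BGR))
E
```

```text
t 13.55 pos [0.5016 0.2591 0.1995] psi 2.9923 shift tool mm [-0.7  0.9 59.5] tilt [ 0.003   0.0019 -1.    ] w 0.704 F [-0.1 -0.2  0.2]
toolz deg 0.15
```

View pics/k4.png

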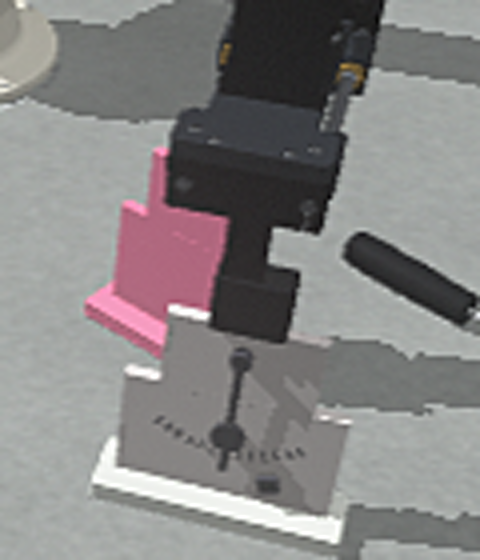

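The rectified dial shows the pivot at about (368,115), the needle tip at (368,548) and the mark centred at about (509,562). That puts the mark at roughly +0.307 rad. The crop also shows the finger squarely in line with the black grip, so I'll take it.

Emit:
{"api": "arm_command", "payload": {"steps": "0 0 0 -0.5 1 20 0.3;0 0 0 0 0 20 0.3;0 0 0 0 0 17 0.3;0 0 0 0 0 0 0.5;0 0 0 0 0 0 0.7;0 0 0 0 0 0 0.8;0 0 0 0 0 0 1;0 0 0 0 0 0 1"}}

```text
time_s: 14.45
tool_pos: [0.5, 0.26, 0.1414]
orientation: [[-0.148, -0.989, 0.001], [-0.989, 0.148, 0.001], [-0.001, -0.001, -1.0]]
force: [1.1, 0.7, 0.4]
width: 0.33
```

Emit:
{"api": "arm_command", "payload": {"steps": "0 0 0 0 0 0 1;0 0 0 0 0 0 1;0 0 0 0 0 0 1;0 0 0 0 0 0 1;0 0 0 0 0 0 1;0 0 0 0 0 0 1;0 0 0 0 0 0 1;0 0 0 0 0 0 1"}}

```text
time_s: 15.25
tool_pos: [0.5001, 0.2599, 0.1411]
orientation: [[-0.148, -0.989, 0.001], [-0.989, 0.148, 0.001], [-0.001, -0.001, -1.0]]
force: [0.5, 1.0, 5.4]
width: 0.252
```

```bash
python3 to.py 0.501 0.260 0.330 -0.152
```

```text
t 15.25 pos [0.5001 0.2599 0.1411] psi 2.9933 shift tool mm [  -0.3   -1.1 -188.9] tilt [ 1.1e-03  6.0e-04 -1.0e+00] w 0.252 F [0.5 1.  5.4]
toolz deg 0.21
```

Emit:
{"api": "arm_command", "payload": {"steps": "0 0 0 0 0 -10 1;0 0 0 0 0 -20 1;0 0 0 0 0 -25 1;0 0 0 0 0 -25 1;0 0 0 0 0 -25 1;0 0 0 0 0 -25 1;0 0 0 0 0 -15 1;0 0 0 0 0 -5 1"}}

```text
time_s: 16.05
tool_pos: [0.499, 0.2595, 0.2907]
orientation: [[-0.148, -0.989, -0.001], [-0.989, 0.148, 0.0], [0.0, 0.001, -1.0]]
force: [-0.4, 0.3, -4.7]
width: 0.253
```

```bash
python3 to.py 0.5244 -0.1206 0.290 -0.139
```

```text
t 16.05 pos [0.499  0.2595 0.2907] psi 2.9927 shift tool mm [372.1 -81.5   0.7] tilt [-0.0015  0.     -1.    ] w 0.253 F [-0.4  0.3 -4.7]
toolz deg -0.57
```

Emit:
{"api": "arm_command", "payload": {"steps": "0 0 -0.6 10 -2 0 1;0 0 0 18 -4 0 1;0 0 0 25 -5 0 1;0 0 0 28 -6 0 1;0 0 0 28 -6 0 1;0 0 0 28 -6 0 1;0 0 0 28 -6 0 1;0 0 0 28 -6 0 1"}}

```text
time_s: 16.85
tool_pos: [0.512, 0.06, 0.289]
orientation: [[-0.139, -0.99, -0.004], [-0.99, 0.139, -0.001], [0.002, 0.004, -1.0]]
force: [0.3, -0.2, -4.6]
width: 0.251
```

Emit:
{"api": "arm_command", "payload": {"steps": "0 0 0 28 -6 0 1;0 0 0 28 -6 0 1;0 0 0 28 -6 0 1;0 0 0 28 -6 0 1;0 0 0 25 -6 0 1;0 0 0 20 -5 0 1;0 0 0 15 -3 0 1;0 0 0 7 -1 0 1"}}

```text
time_s: 17.65
tool_pos: [0.5264, -0.1216, 0.2894]
orientation: [[-0.14, -0.99, -0.003], [-0.99, 0.14, 0.0], [0.0, 0.003, -1.0]]
force: [-0.4, -0.3, -4.8]
width: 0.249
```

```bash
python3 to.py 0.5244 -0.1206 0.243 -0.139
python3 - <<'E'
from h import *
s=shot('scene');t=shot('top')
cv2.imwrite('pics/k5.png',cv2.cvtColor(cv2.resize(s['frame'][90:260,120:310],None,fx=4,fy=3.5,interpolation=2),cv2.COLOR_RGB2BGR))
E
```

```text
t 17.65 pos [ 0.5264 -0.1216  0.2894] psi 3.0013 shift tool mm [-0.8  2.  46.4] tilt [-0.0027  0.     -1.    ] w 0.249 F [-0.4 -0.3 -4.8]
toolz deg -0.08
```

View pics/k5.png

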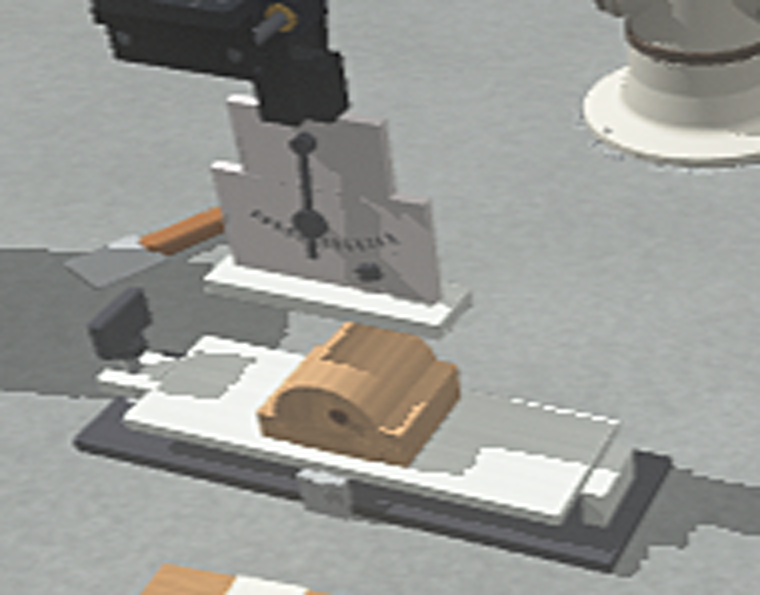

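The gauge hangs over the stud with its dial to the camera. The pointer is at about (305,225) and the mark at about (368,270). I'll lower it.

Emit:
{"api": "arm_command", "payload": {"steps": "0 0 0 -0.4 1 5 1;0 0 0 -0.4 1 10 1;0 0 0 0 0 10 1;0 0 0 0 0 8 1;0 0 0 0 0 4 1;0 0 0 0 0 2 1;0 0 0 0 0 2 1;0 0 0 0 0 1 1"}}

```text
time_s: 18.55
tool_pos: [0.5258, -0.1187, 0.2486]
orientation: [[-0.138, -0.99, 0.0], [-0.99, 0.138, -0.0], [-0.0, -0.0, -1.0]]
force: [0.0, 0.8, -4.9]
width: 0.249
```

Emit:
{"api": "arm_command", "payload": {"steps": "0 0 0 0 0 0.5 1;0 0 0 0 0 0.5 1;0 0 0 0 0 0.5 1;0 0 0 0 0 0.5 1;0 0 0 0 0 0.5 1;0 0 0 0 0 0 1;0 0 0 0 0 0 1;0 0 0 0 0 0 1"}}

```text
time_s: 19.35
tool_pos: [0.5257, -0.1188, 0.2461]
orientation: [[-0.138, -0.99, 0.0], [-0.99, 0.138, -0.0], [0.0, -0.0, -1.0]]
force: [0.1, 0.2, -5.0]
width: 0.252
```

Emit:
{"api": "arm_command", "payload": {"steps": "0 0 0 0 0 0.5 1;0 0 0 0 0 0.5 1;0 0 0 0 0 0.5 1;0 0 0 0 0 0.5 1;0 0 0 0 0 0.4 1;0 0 0 0 0 0 1;0 0 0 0 0 0 1;0 0 0 0 0 0 1"}}

```text
time_s: 20.15
tool_pos: [0.5257, -0.1187, 0.2437]
orientation: [[-0.138, -0.99, 0.0], [-0.99, 0.138, 0.0], [-0.0, -0.0, -1.0]]
force: [-0.3, -0.3, -4.2]
width: 0.253
```

Emit:
{"api": "arm_command", "payload": {"steps": "0 0 0 0 0 0.3 1;0 0 0 0 0 0.3 1;0 0 0 0 0 0.2 1;0 0 0 0 0 0 1;0 0 0 0 0 0 1;0 0 0 0 0 0 1;0 0 0 0 0 0 1;0 0 0 0 0 0 1"}}

```text
time_s: 20.95
tool_pos: [0.5258, -0.1188, 0.243]
orientation: [[-0.138, -0.99, 0.0], [-0.99, 0.138, -0.0], [0.0, -0.0, -1.0]]
force: [-0.9, 0.3, -2.0]
width: 0.249
```

Emit:
{"api": "arm_command", "payload": {"steps": "0 0 0 0 0 0.3 1;0 0 0 0 0 0.3 1;0 0 0 0 0 0.2 1;0 0 0 0 0 0 1;0 0 0 0 0 0 1;0 0 0 0 0 0 1;0 0 0 0 0 0 1;0 0 0 0 0 0 1"}}

```text
time_s: 21.75
tool_pos: [0.526, -0.1189, 0.2429]
orientation: [[-0.137, -0.991, 0.001], [-0.991, 0.137, -0.001], [0.0, -0.001, -1.0]]
force: [-2.2, 1.3, 5.5]
width: 0.251
```

```bash
cat > roll.py <<'E'
from h import *
# rolling kinematics: shifts in tool frame (x=-gy,z=-gz) for successive roll steps about tool y
import sys
r=.036;h=.141
def tcp(a,b):  # in (y,z) rel crown centre; b= foot coordinate of contact
    yg=np.array([np.cos(a),-np.sin(a)]);zg=np.array([np.sin(a),np.cos(a)])
    return r*zg-b*yg+h*zg,yg,zg
a0,a1,n=map(float,sys.argv[1:4]);A=np.linspace(a0,a1,int(n)+1)
for p,q in zip(A[:-1],A[1:]):
    t0,yg,zg=tcp(p,r*p);t1,_,_=tcp(q,r*q);d=(t1-t0)*1000
    print(np.degrees(q-p).round(2),'x',(-d@yg).round(2),'z',(-d@zg).round(2),' world',d.round(2))
E
python3 roll.py 0 .3 8; python3 to.py .52 -.12 .243
```

```text
2.15 x -5.29 z 0.07  world [ 5.29 -0.07]
2.15 x -5.29 z 0.02  world [ 5.28 -0.22]
2.15 x -5.29 z -0.03  world [ 5.28 -0.37]
2.15 x -5.29 z -0.08  world [ 5.27 -0.52]
2.15 x -5.29 z -0.13  world [ 5.25 -0.66]
2.15 x -5.29 z -0.18  world [ 5.23 -0.81]
2.15 x -5.29 z -0.23  world [ 5.21 -0.96]
2.15 x -5.29 z -0.28  world [ 5.18 -1.1 ]
t 21.75 pos [ 0.526  -0.1189  0.2429] psi 3.0038 shift tool mm [ 1.9  5.8 -0.1] tilt [ 1.2e-03 -5.0e-04 -1.0e+00] w 0.251 F [-2.2  1.3  5.5]
```

Emit:
{"api": "arm_command", "payload": {"steps": "0 1.1 0 -2.7 0 -0.4 1;0 1.1 0 -2.7 0 0 1;0 1.1 0 -2.7 0 0 1;0 1.1 0 -2.7 0 0 1;0 1.1 0 -2.7 0 0 1;0 1.1 0 -2.7 0 0 1;0 1.1 0 -2.7 0 0 1;0 1.1 0 -2.7 0 -0.1 1"}}

```text
time_s: 22.55
tool_pos: [0.529, -0.097, 0.2417]
orientation: [[-0.135, -0.991, -0.02], [-0.979, 0.136, -0.154], [0.155, -0.001, -0.988]]
force: [-0.6, 0.2, 6.1]
width: 0.248
```

Emit:
{"api": "arm_command", "payload": {"steps": "0 0 0 0 0 0 1;0 0 0 0 0 0 1;0 0 0 0 0 0 1;0 0 0 0 0 0 1;0 0 0 0 0 0 1;0 0 0 0 0 0 1;0 0 0 0 0 0 1;0 0 0 0 0 0 1"}}

```text
time_s: 23.35
tool_pos: [0.5291, -0.0971, 0.2417]
orientation: [[-0.135, -0.991, -0.02], [-0.979, 0.136, -0.153], [0.154, -0.001, -0.988]]
force: [-1.6, 0.9, 5.9]
width: 0.255
```

Run:
```python
from h import *
s=shot('scene');t=shot('top')
cv2.imwrite('pics/k6.png',cv2.cvtColor(cv2.resize(s['frame'][90:260,120:310],None,fx=4,fy=3.5,interpolation=2),cv2.COLOR_RGB2BGR))
o=bot.get_obs();print(np.degrees(np.arctan2(np.linalg.norm(o['orientation'][:2,2]),-o['orientation'][2,2])),o['force'])
```

```text
8.879869174281785 [-1.23247351  0.47620193  5.46612032]
```

View pics/k6.png

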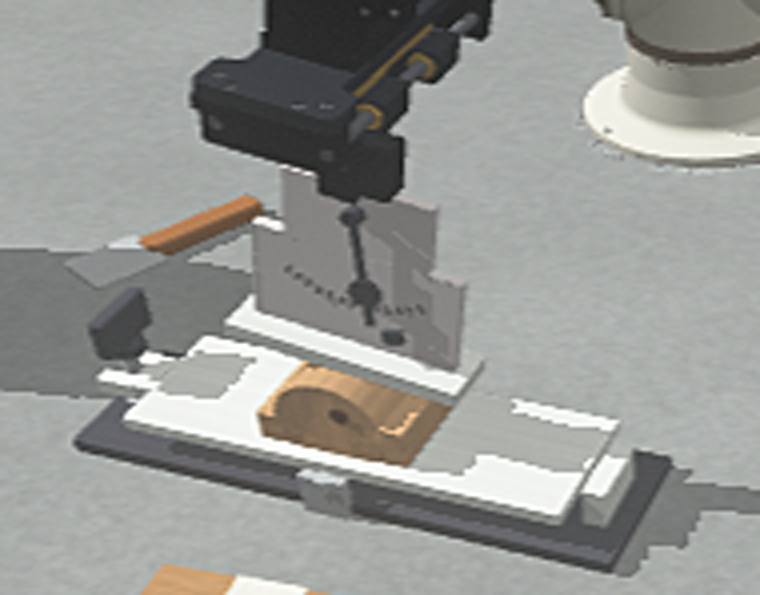

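Emit:
{"api": "arm_command", "payload": {"steps": "0 1 0 -2.5 0 -0.1 1;0 1 0 -2.5 0 -0.1 1;0 1 0 -2.5 0 -0.1 1;0 1 0 -2.5 0 -0.1 1;0 1 0 -2.4 0 -0.1 1;0 1 0 -2.4 0 -0.1 1;0 1 0 -2.4 0 -0.1 1;0 1 0 -2.4 0 -0.1 1"}}

```text
time_s: 24.25
tool_pos: [0.5318, -0.0777, 0.2384]
orientation: [[-0.131, -0.991, -0.038], [-0.948, 0.136, -0.289], [0.291, -0.001, -0.957]]
force: [-1.3, 1.2, 6.6]
width: 0.248
```

Emit:
{"api": "arm_command", "payload": {"steps": "0 0 0 0 0 0 1;0 0 0 0 0 0 1;0 0 0 0 0 0 1;0 0 0 0 0 0 1;0 0 0 0 0 0 1;0 0 0 0 0 0 1;0 0 0 0 0 0 1;0 0 0 0 0 0 1"}}

```text
time_s: 25.05
tool_pos: [0.5319, -0.0777, 0.2384]
orientation: [[-0.131, -0.991, -0.038], [-0.948, 0.136, -0.288], [0.29, -0.001, -0.957]]
force: [-1.8, 1.6, 6.3]
width: 0.25
```

```bash
cat > look.py <<'E'
from dial import *
import sys
n=sys.argv[1]
s=shot('scene')
cv2.imwrite(f'pics/{n}.png',cv2.cvtColor(cv2.resize(s['frame'][90:260,120:310],None,fx=4,fy=3.5,interpolation=2),cv2.COLOR_RGB2BGR))
o=bot.get_obs();T=o['orientation'];R=np.c_[-T[:,1],-T[:,0],-T[:,2]]
print(np.degrees(np.arctan2(np.linalg.norm(T[:2,2]),-T[2,2])),o['force'].round(1),o['time_s'])
org=o['tool_pos']+.141*T[:,2]
print('foot origin',org.round(4))
blobs(s,org,R,show=f'{n}d.png')
E
python3 look.py k7
```

```text
16.888155769015064 [-1.4  2.1  5.6] 25.1
foot origin [ 0.5265 -0.1183  0.1035]
```

View pics/k7.png

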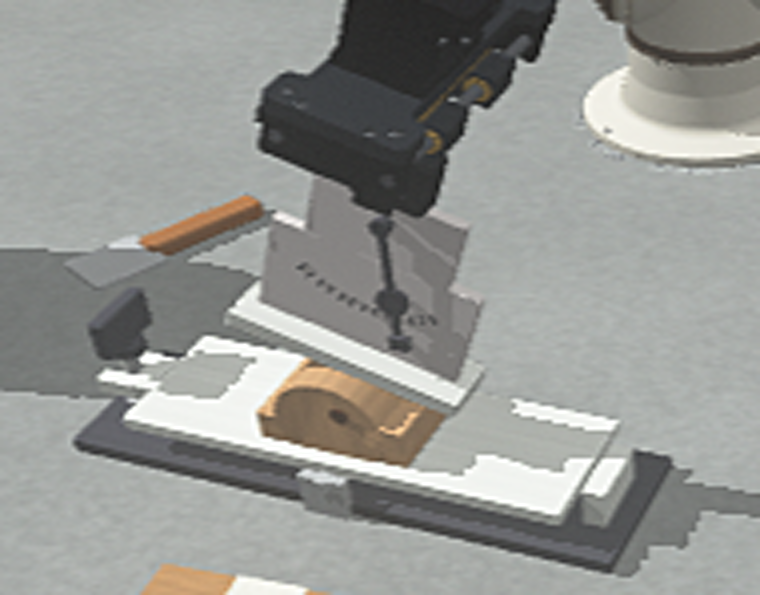

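View pics/k7d.png

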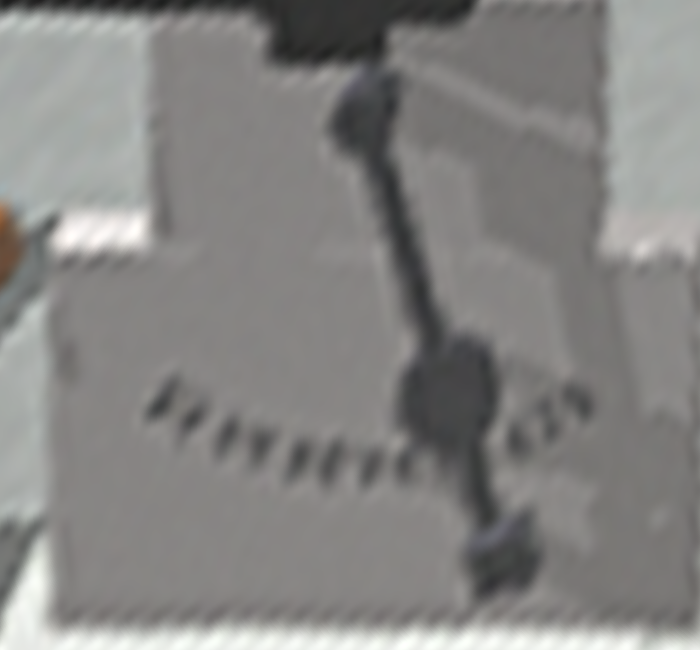

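Run:
```python
from dial import *
c=shot('scene')
a=-.148;o=np.array([.500,.2635,0])
R=np.array([[np.cos(a),-np.sin(a),0],[np.sin(a),np.cos(a),0],[0,0,1]])
for n in('scene0.png','s3.png'):
    c['frame']=cv2.cvtColor(cv2.imread('pics/'+n),cv2.COLOR_BGR2RGB)
    im,k=blobs(c,o,R);g=cv2.cvtColor(im,cv2.COLOR_RGB2GRAY)
    for th in(75,85,92):
        m=(g<th).astype(np.uint8);N,l,st,ce=cv2.connectedComponentsWithStats(m)
        for i in range(1,N):
            if st[i,4]>1500 and st[i,1]>20:
                print(n,th,st[i],ce[i].round(1))
                if st[i,3]>200:
                    for r0 in(70,100,160,200,250,300,400,480,500,520,530):
                        xs=np.where(l[r0]==i)[0]
                        if len(xs):print('   row',r0,xs.mean().round(1),len(xs))
    row=g[240:280];  # plate edges
    d=np.abs(np.diff(g[300:500].astype(int).mean(0)));print('edges',np.argsort(d)[-8:])
```

```text
scene0.png 75 [  303    78    97   478 15806] [351.7 335.7]
   row 100 370.5 14
   row 160 351.0 27
   row 200 350.5 16
   row 250 351.0 17
   row 300 350.5 16
   row 400 352.5 86
   row 480 351.0 17
   row 500 353.0 17
   row 520 352.0 15
   row 530 350.5 18
scene0.png 75 [ 460  549   66   59 2680] [492.8 578.3]
scene0.png 85 [  300    75   103   484 18792] [351.6 330.5]
   row 100 370.5 22
   row 160 350.5 34
   row 200 350.0 19
   row 250 351.0 23
   row 300 350.5 20
   row 400 353.0 91
   row 480 351.0 21
   row 500 352.5 22
   row 520 351.5 20
   row 530 350.5 22
scene0.png 85 [ 457  542   72   71 3576] [492.8 577.9]
scene0.png 92 [  298    73   107   488 20911] [351.8 328.8]
   row 100 369.0 29
   row 160 349.5 38
   row 200 350.0 21
   row 250 351.0 25
   row 300 350.5 22
   row 400 352.5 94
   row 480 358.8 31
   row 500 352.5 24
   row 520 351.0 23
   row 530 350.5 26
scene0.png 92 [ 454  537   76   80 4275] [492.6 577.5]
edges [362 680 679 674 676 678 677 675]
s3.png 75 [  303    88    97   468 15126] [351.9 341.7]
   row 100 370.5 14
   row 160 351.5 26
   row 200 350.0 15
   row 250 351.0 17
   row 300 351.0 15
   row 400 353.0 85
   row 480 351.5 16
   row 500 352.5 16
   row 520 352.0 15
   row 530 350.0 17
s3.png 75 [ 461  550   64   58 2618] [492.8 578.6]
s3.png 85 [  301    75   102   484 18401] [351.6 330.8]
   row 100 370.0 21
   row 160 350.5 32
   row 200 350.0 19
   row 250 351.5 22
   row 300 351.0 19
   row 400 352.5 90
   row 480 351.0 21
   row 500 352.5 20
   row 520 351.5 20
   row 530 350.5 22
s3.png 85 [ 457  544   71   69 3475] [492.6 578.3]
s3.png 92 [  299    74   106   487 20442] [351.8 328.7]
   row 100 369.5 28
   row 160 350.5 36
   row 200 350.0 21
   row 250 351.0 25
   row 300 350.5 22
   row 400 353.0 93
   row 480 356.4 28
   row 500 352.0 23
   row 520 351.0 23
   row 530 350.0 25
s3.png 92 [ 454  539   76   77 4134] [492.5 577.9]
edges [ 25 362  26 674 676 677 678 675]
```

The dark tab's centroid sits 28.3 mm sideways of the pivot at 90 mm radius, so the mark is at about 0.317 rad. The pointer is now at about 0.295, so I'll rock a further 1.2°.

Emit:
{"api": "arm_command", "payload": {"steps": "0 0.6 0 -1.5 0 -0.1 1;0 0.6 0 -1.4 0 -0.1 1;0 0 0 0 0 0 1;0 0 0 0 0 0 1;0 0 0 0 0 0 1;0 0 0 0 0 0 1;0 0 0 0 0 0 1;0 0 0 0 0 0 1"}}

```text
time_s: 25.95
tool_pos: [0.5323, -0.0749, 0.2377]
orientation: [[-0.13, -0.991, -0.041], [-0.942, 0.136, -0.308], [0.31, -0.002, -0.951]]
force: [-1.1, 1.7, 6.3]
width: 0.246
```

Emit:
{"api": "arm_command", "payload": {"steps": "0 0 0 0 0 0 1;0 0 0 0 0 0 1;0 0 0 0 0 0 1;0 0 0 0 0 0 1;0 0 0 0 0 0 1;0 0 0 0 0 0 1;0 0 0 0 0 0 1;0 0 0 0 0 0 1"}}

```text
time_s: 26.75
tool_pos: [0.5323, -0.0749, 0.2378]
orientation: [[-0.13, -0.991, -0.041], [-0.942, 0.136, -0.308], [0.31, -0.002, -0.951]]
force: [-1.7, 2.3, 6.7]
width: 0.252
```

```bash
python3 look.py k8
python3 - <<'E'
import cv2,numpy as np
g=cv2.imread('pics/k8d.png',0)
for th in(70,80,90):
    m=g<th
    print(th,[(r,np.where(m[r,320:600])[0].mean().round(1)+320 if m[r,320:600].any() else None,m[r,320:600].sum()) for r in(180,210,240,270,300,330,480,500,510,520,530,545,560,575,590)])
e=g[300:380].astype(int).mean(0);d=np.abs(np.diff(e));print('edges',np.argsort(d)[-10:])
E
```

```text
18.087941638242977 [-0.8  1.   5.9] 26.8
foot origin [ 0.5265 -0.1183  0.1037]
70 [(180, np.float64(389.5), np.int64(16)), (210, np.float64(395.0), np.int64(17)), (240, np.float64(406.0), np.int64(15)), (270, np.float64(418.5), np.int64(14)), (300, np.float64(425.5), np.int64(16)), (330, np.float64(435.5), np.int64(14)), (480, np.float64(486.5), np.int64(12)), (500, np.float64(492.0), np.int64(13)), (510, np.float64(494.5), np.int64(12)), (520, None, np.int64(0)), (530, np.float64(524.5), np.int64(2)), (545, np.float64(524.0), np.int64(11)), (560, np.float64(506.7), np.int64(49)), (575, np.float64(505.5), np.int64(46)), (590, None, np.int64(0))]
80 [(180, np.float64(388.0), np.int64(21)), (210, np.float64(395.0), np.int64(23)), (240, np.float64(406.0), np.int64(21)), (270, np.float64(417.5), np.int64(20)), (300, np.float64(425.5), np.int64(22)), (330, np.float64(436.0), np.int64(19)), (480, np.float64(486.0), np.int64(19)), (500, np.float64(491.5), np.int64(18)), (510, np.float64(494.5), np.int64(18)), (520, np.float64(496.5), np.int64(14)), (530, np.float64(524.0), np.int64(11)), (545, np.float64(516.2), np.int64(26)), (560, np.float64(504.5), np.int64(66)), (575, np.float64(505.0), np.int64(53)), (590, np.float64(485.5), np.int64(12))]
90 [(180, np.float64(387.0), np.int64(27)), (210, np.float64(394.0), np.int64(29)), (240, np.float64(406.5), np.int64(26)), (270, np.float64(416.5), np.int64(26)), (300, np.float64(424.5), np.int64(28)), (330, np.float64(436.0), np.int64(25)), (480, np.float64(484.5), np.int64(24)), (500, np.float64(491.0), np.int64(23)), (510, np.float64(495.0), np.int64(23)), (520, np.float64(505.5), np.int64(38)), (530, np.float64(512.5), np.int64(38)), (545, np.float64(506.0), np.int64(59)), (560, np.float64(504.5), np.int64(72)), (575, np.float64(504.0), np.int64(59)), (590, np.float64(493.0), np.int64(35))]
edges [422 423 421 420 417 414 415 416 418 419]
```

View pics/k8d.png

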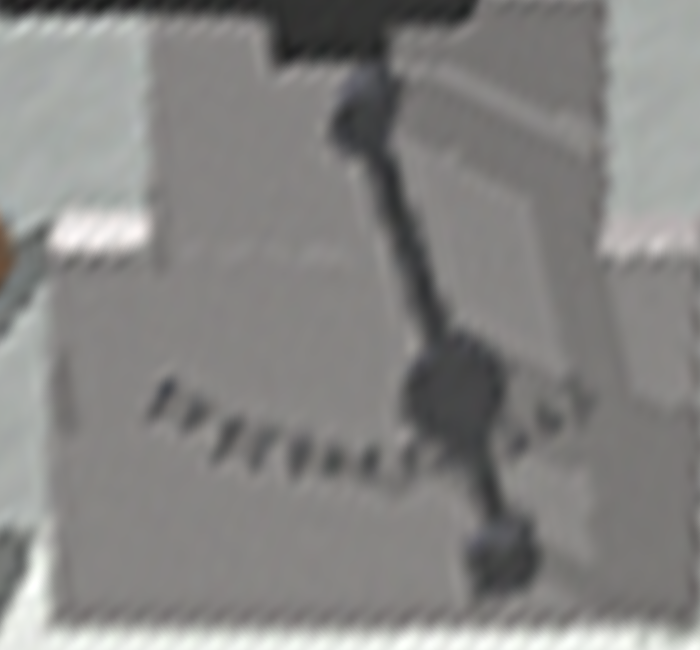

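```bash
cat > an.py <<'E'
from dial import *
s=shot('scene');ob=bot.get_obs();T=ob['orientation']
R8=np.c_[-T[:,1],-T[:,0],-T[:,2]];o8=ob['tool_pos']+.141*T[:,2]
a=-.148;R0=np.array([[np.cos(a),-np.sin(a),0],[np.sin(a),np.cos(a),0],[0,0,1]]);o0=np.array([.500,.2635,0])
cam=-s['R'].T@s['t']
s0=dict(s);s0['frame']=cv2.cvtColor(cv2.imread('pics/s3.png'),cv2.COLOR_BGR2RGB)
for n,c,o,R in(('0',s0,o0,R0),('8',s,o8,R8)):
    im,k=blobs(c,o,R);g=cv2.cvtColor(im,cv2.COLOR_RGB2GRAY).astype(float)
    d=R.T@(cam-o)-[.005,.03,.05];print(n,'shift per mm: y',(-d[1]/d[0]).round(3),'z',(-d[2]/d[0]).round(3))
    L=cv2.createLineSegmentDetector().detect(g.astype(np.uint8))[0][:,0]
    for x0,y0,x1,y1 in L:
        if np.hypot(x1-x0,y1-y0)>60: print('  ',np.round([x0,y0,x1,y1]).astype(int),np.degrees(np.arctan2(x1-x0,y1-y0)).round(1))
    for th in(70,78,85):
        m=np.zeros(g.shape,np.uint8);m[525:640,440:560]=g[525:640,440:560]<th
        N,l,st,ce=cv2.connectedComponentsWithStats(m);i=1+st[1:,4].argmax();print('tab',th,st[i],ce[i].round(1))
E
python3 an.py
```

```text
0 shift per mm: y -0.043 z -0.923
   [131  10 195   8] 91.4
   [ 29 648  28 514] -179.6
   [359 190 363 252] 4.3
   [358 273 364 354] 4.1
tab 70 [ 463  553   61   52 2163] [492.8 578.6]
tab 78 [ 460  548   66   61 2880] [492.8 578.5]
tab 85 [ 457  544   71   69 3475] [492.6 578.3]
8 shift per mm: y -0.278 z -1.026
   [395 152 408 217] 10.9
   [426 244 438 305] 11.4
   [246  16 163  15] -90.8
tab 70 [ 477  533   59   56 1597] [508.  565.6]
tab 78 [ 472  526   66   66 2495] [506.1 564. ]
tab 85 [ 470  525   70   70 3117] [505.2 562.9]
```

Two estimates, from the frontal view before pickup and from the present view corrected for tab thickness, agree on about 0.320 rad. The pointer is at 0.316, so a last 0.3° trim.

Emit:
{"api": "arm_command", "payload": {"steps": "0 0.3 0 -0.7 0 -0.1 1;0 0 0 0 0 0 1;0 0 0 0 0 0 1;0 0 0 0 0 0 1;0 0 0 0 0 0 1;0 0 0 0 0 0 1;0 0 0 0 0 0 1;0 0 0 0 0 0 1"}}

```text
time_s: 27.65
tool_pos: [0.5324, -0.0742, 0.2376]
orientation: [[-0.13, -0.991, -0.042], [-0.94, 0.136, -0.313], [0.315, -0.002, -0.949]]
force: [-1.0, 1.9, 5.7]
width: 0.252
```

Emit:
{"api": "arm_command", "payload": {"steps": "0 0 0 0 0 0 1;0 0 0 0 0 0 1;0 0 0 0 0 0 1;0 0 0 0 0 0 1;0 0 0 0 0 0 1;0 0 0 0 0 0 1;0 0 0 0 0 0 1;0 0 0 0 0 0 1"}}

```text
time_s: 28.45
tool_pos: [0.5324, -0.0742, 0.2376]
orientation: [[-0.13, -0.991, -0.041], [-0.94, 0.136, -0.313], [0.315, -0.002, -0.949]]
force: [-1.0, 1.9, 6.9]
width: 0.25
```

```bash
python3 look.py k9;python3 - <<'E'
from h import *
shot('scene','s9.png')
E
```

```text
18.382579899786908 [-1.2  2.   5. ] 28.5
foot origin [ 0.5265 -0.1182  0.1038]
```

View pics/k9.png

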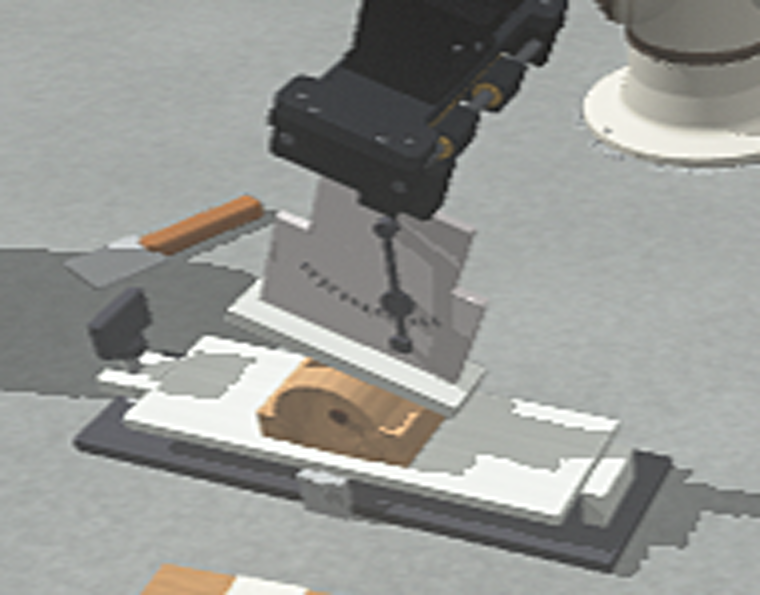

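View pics/s9.png

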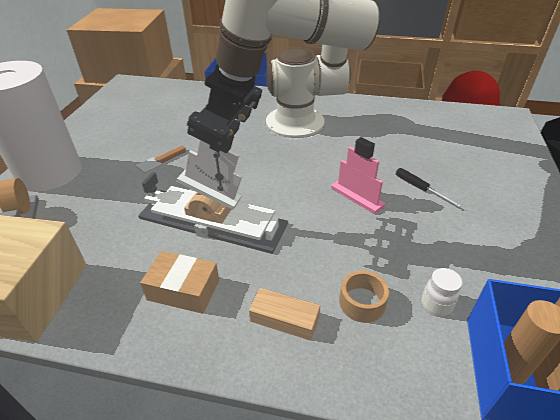

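The needle at (398,300) runs straight into the mark at (401,343). The foot rests on the crown with about 10 N, the platform and knob look unchanged, and the bystanders are where they were. I'm handing it in.

```bash
python3 -c "
from cell import bot
print(bot.finish_job())"
```

```text
the job is handed in; nothing more can be done
None
```

I turned the knob until the platform was level, set the white gauge's foot on the stud's crown and rocked it about 18.4° until the pointer met the mark. I handed the job in at about 28.5 s with the gauge still held in the gripper.

What the last checks showed:
- **Platform:** the knob bar lies parallel to the stand within about 0.01–0.03 rad. The far and near platform corners triangulate to 39.0 and 38.2 mm. That is level within noise, though both read about 3 mm below the stated 42 mm. I measured this just after turning the knob. At the end I only checked by eye that it had not moved.
- **Pointer on mark:** the gauge's roll, taken from the tool's tilt, is 0.321 rad. I estimate the mark at about 0.320. Individual readings ran from 0.307 to 0.328 depending on how thick I took the tab to be. In the last picture the needle runs into the tab.
- **Contact and grip:** the foot presses on the crown with about 10 N, and the gripper opening held steady at 22 mm.
- **Other objects:** the tape roll, offcut, jar, carton and the pink look-alike were not touched.

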